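# Open up the disc sander for a paper change

## Task

Open up the disc sander for a paper change: with your fingertips push its clear counterweighted shield (the red bar is its front edge) up and back, past the balance point, so that it stays up by itself; ease it over, do not fling it. Then push the mitre gauge along its slot to the robot's left until its fence is wholly past the edge of the disc, with the fence still on the sander's table. Only push: do not grip or lift anything, and leave the wood offcut on that table and the glue bottle and screwdriver on the bench where they are.

Things in the scene. Friction and masses are not known exactly. Their poses are not given: they have to be found in the camera images.
- sander: Bench disc sander, grey-green, fixed to the bench, placed and turned (up to 0.2 rad) differently each time. Origin: on the bench top, below the centre of the disc's face. +x points away from the robot into the machine, +y to the robot's left along the disc, +z up.
- disc_centre (a point): Centre of the brown abrasive disc's face: 200 mm across, facing the robot (sander -x), 145 mm above the bench, in a round housing 216 mm across.
- table_top (a point): Middle of the sander's cast iron table, on its top, 135 mm above the bench, at sander x = -85 mm, y = 0. The table runs 80 mm from here to either side in x (towards and away from the robot) and 180 mm to either side in y; a slot 21 mm wide and 10 mm deep runs along y through this point.
- shield (a joint): Swing of the clear shield, rad. 0 = down on its stop (arms slope 15 degrees up towards the robot); grows as the bar goes up and back; upper stop 1.45. Balance point about 0.6: below it the shield drops back to 0, above it it moves on by itself to the upper stop and stays. The hinge is damped (it falls at 1 to 1.7 rad/s). Lifting it at the bar takes 1 to 4 N.
- shield_bar (a point): Middle of the shield's red front bar, round, 14 mm thick, 270 mm long, along the sander's y, 165 mm from the hinge axis; moves with the shield. When down: sander x = -119 mm, 248 mm above the bench, free beneath but for the gauge and offcut on the table. A clear 4 mm pane runs 100 mm from it towards the hinge, between flat side arms. A tail with a round counterweight is behind the hinge, at right.
- shield_hinge (a point): Point on the shield's hinge axis midway between its arms, at sander x = 40 mm, y = 0, 205 mm above the bench. The axis is parallel to the sander's y.
- gauge: Mitre gauge, 0.7 kg, its steel bar loose in the table's slot, axes as the sander's. Origin: on the slot's centreline, mid-thickness of the fence, at table height. Fence: upright aluminium plate, 100 mm along x (-45 to +55), 12 mm thick, 36 mm tall. Left of it (+y) a flat black protractor to 46 mm and a knob 43 mm high. Starts within 45 mm of the middle of the table. Slides at 3 to 8 N.
- gauge_fence (a point): Centre of the fence's flat face that looks right (-y), 18 mm above the table top: push here to send the gauge left. The fence is wholly past the disc when this point is more than 100 mm left (sander y) of the disc's centre, and still on the table while it is less than 168 mm left.
- offcut_mid (a point): Bystander: centre of a loose wood offcut, 45 x 30 x 35 mm high, on the sander's table near its right end, 135 to 150 mm right of the disc's centre.
- glue: Bystander: yellow glue bottle with a red cap, 60 mm across and 150 mm tall, on the bench to the left of the sander; origin under its centre.
- screwdriver: Bystander: screwdriver 200 mm long lying on the bench to the right of the sander; origin on the bench under its middle.
Things that resemble listed ones, but are neither listed nor needed, are in the scene too. Several things have the shape of the gauge; the one meant has the colours described above.

How it is judged (in metres and radians):
On the way, in this order (a step that is already met when the one before it is completed fails the run):
1. the shield is up past its balance point, near its upper stop (value of joint shield above 1.3 rad and velocity of joint shield below 0.2 rad/s), for 0.3 s.
2. the fence of the gauge is past the edge of the disc (y of gauge_fence in the frame of sander above 0.1 m), for 0.2 s.
At the end, for the whole second after the job is handed in: The shield stands up by itself at its upper stop (joint above 1.3 rad); the gauge lies flat and at rest in its slot, with the right face of its fence more than 100 mm left of the disc's centre and the fence still on the table (that face less than 168 mm left) (value of joint shield above 1.3 rad and y of gauge_fence in the frame of sander between 0.1 and 0.168 m and z of gauge in the frame of sander between 0.13 and 0.14 m and angle between the y axis of gauge and the y axis of sander, either way round below 0.15 rad and angle between gauge's own z axis and vertical below 0.08 rad and linear speed of gauge below 0.02 m/s); the robot touches nothing.
It fails at once if the shield is flung (faster than 2.5 rad/s) (velocity of joint shield above 2.5 rad/s).
It fails at once if the mitre gauge is lifted 8 mm off the table or tipped (z of gauge in the frame of sander above 0.143 m or angle between gauge's own z axis and vertical above 0.15 rad).
It fails at once if the gauge, sander or shield is gripped or shoved with more than 38 N (contact force between the fingers and gauge above 38 N or contact force between the fingers and sander above 38 N).
It fails at once if the offcut on the sander's table is moved more than 20 mm (distance of offcut_mid from where it was at the start of the episode above 0.02 m).
It fails at once if the glue bottle or screwdriver is moved more than 20 mm (distance of any of glue, screwdriver from where it was at the start of the episode above 0.02 m).
It also fails if it takes over 59 s, if anything falls off the work surface, if the arm or the gripper's body presses on something with over 40 N, if the wrist force passes 120 N, or if a joint passes its speed limit or range.

## Robot

A 6-joint arm with a two-finger parallel gripper is mounted at the origin on the work surface. World frame = base frame: x ahead of the robot, y to its left, z up, the work surface at z = 0. Lengths are in m, angles in degrees, forces in N, time in s.
With the tool pointing down it reaches from about 0.3 to 0.75 m from the base axis. Payload 8.5 kg.
Tool frame: the origin (TCP) lies at the very end of the fingers, on their centre line; the grasp point (between the pads) lies 19 mm behind it (env.grip_depth is the z of the grasp point in the tool frame, in m); z points along the fingers, y is the direction in which the jaws open and shut (so a half turn about z gives the same grasp; the last joint's range is limited). The gripper opens to 85 mm and grips with 20 to 120 N. Pads are 22 mm wide; open, the fingers measure 114 mm over their backs; the gripper's body (76 mm by 85 mm) begins 54 mm behind the grasp point. The pads swing forward as they close: fully open they stand 13 mm farther back than shut.
Start: joints at [-89.685, 21.807, 74.336, -0, 83.858, -12.336], TCP at [0.12, -0.537, 0.231] pointing down, gripper open.
Joint ranges: [-178.18, 178.18], [-50.72, 133.34], [12.68, 142.11], [-81.47, 261.47], [9.98, 163.14], [-165.26, 165.26]. Speed limits (degrees/s): [136.94, 136.94, 180, 180, 180, 180].

## Interface

Orientations are given as a 3x3 rotation matrix whose columns are the frame's x, y, z axes.
In Python, from rig import env gives the robot as it stands.
- The arm moves only by the tool apply_moves, never from a script. Its argument "plan" is a list of rows, each an object of numbers: "tx", "ty", "tz": the shift along the world's x, y, z in mm; "rx", "ry", "rz": the turn, a rotation vector about the world's x, y, z in rad; "jaw": the opening, from -1 (shut) to 1 (fully open). A call has 1 to 12 rows; each row is the pose to reach, as a shift and turn from the pose measured when the call began; what a row does not reach only later rows make up. A row lasts 1/10 s, in which the tool goes at most 50 mm and 8.59 degrees, less where a joint would pass 70% of its speed; a pose out of reach is approached as far as the arm can. A call with a gripper value outside its range is refused whole. The fingers move at their own pace and stop on an object; "grip_force" is the grip in N (left out, the last holds). Time passes only in rows, so rows that repeat a pose let the fingers close. It gives the time, the measured TCP pose, the force and the opening at its end, in the units of the state.
- env.observe(): the state, without advancing time (a new reading comes with each control period).
- env.get_image(name): name is "scene" or "top" or "wrist"; returns a dict with "image" (420x560x3 uint8, red, green, blue), "intrinsics" (3x3 intrinsics, pixels), "k1" (the pictures are not rectified: a ray, as slopes to the right and down, at radius r is drawn at 1 + k1 r^2 times it, then the intrinsics apply), "world_from_camera" (4x4, takes a point from camera to world coordinates). Camera axes: x right, y up, looking along -z (the intrinsics and any distortion apply to the point x, -y, -z); pixel columns grow to the right and rows downward; lengths in m; the calibration is good to about 2 mm. A picture is of the moment at which its call begins. There is no depth.
- env.close_job(): hands the job in, once; it reports no verdict.
The state is a dict: "time_s": time; "q": joint angles; "qvel": joint speeds; "joint_efforts": joint torques, N m; "position": TCP position; "tool_rot": TCP orientation; "ft_force": force on the tool from outside, world axes, zero at the start; "wrist_torque": the same for the moment, N m; "grip_width": finger opening in m.
Only numpy, scipy, OpenCV 4.12 (cv2) and the standard library are available. Lean on these libraries where they do the work, as an engineer would, in place of code of your own. Each camera call takes 0.05 s, during which the arm holds its last target.

## Working session

There is one attempt and no reset: what is moved stays moved. The work goes in short steps, Python scripts to look and compute and a tool call to move; the robot and the scene stay as the last step left them, time stands still between calls to the robot, and variables do not carry over. Pictures are saved under pics/ and viewed, and the job is handed in when it is done.

Besides the shell and the picture viewer there is one more tool, called after "Request:" as name(argument=value, ...) on one line, values as JSON. apply_moves: Moves the arm, as the interface text tells. Its arguments: {"type":"object","properties":{"plan":{"type":"array","items":{"type":"object","properties":{"tx":{"type":"number"},"ty":{"type":"number"},"tz":{"type":"number"},"rx":{"type":"number"},"ry":{"type":"number"},"rz":{"type":"number"},"jaw":{"type":"number"}}}},"grip_force":{"type":"number"}},"required":["plan"]}

```bash
ls; mkdir -p pics
cat > h.py <<'E'
import numpy as np, cv2
from rig import env
def grab(n,tag):
    d=env.get_image(n); cv2.imwrite(f'pics/{tag}_{n}.png',cv2.cvtColor(d['image'],cv2.COLOR_RGB2BGR))
    np.savez(f'pics/{tag}_{n}.npz',img=d['image'],K=d['intrinsics'],k1=d['k1'],T=d['world_from_camera']); return d
def load(tag,n):
    z=np.load(f'pics/{tag}_{n}.npz'); return dict(image=z['img'],intrinsics=z['K'],k1=float(z['k1']),world_from_camera=z['T'])
def ray(d,u,v):
    K=np.array(d['intrinsics']);p=cv2.undistortPoints(np.array([[[u,v]]],float),K,np.array([d['k1'],0,0,0,0.]))[0,0]
    T=np.array(d['world_from_camera']);w=T[:3,:3]@np.array([p[0],-p[1],-1]);return T[:3,3],w/np.linalg.norm(w)
def onz(d,u,v,z):
    o,w=ray(d,u,v);return o+w*(z-o[2])/w[2]
def tri(rs):
    A=np.zeros((3,3));b=np.zeros(3)
    for o,w in rs:
        P=np.eye(3)-np.outer(w,w);A+=P;b+=P@o
    x=np.linalg.solve(A,b);return x,[np.linalg.norm((np.eye(3)-np.outer(w,w))@(x-o)) for o,w in rs]
def proj(d,X):
    T=np.linalg.inv(np.array(d['world_from_camera']));c=T[:3,:3]@np.array(X)+T[:3,3];s=np.array([c[0],-c[1]])/-c[2]
    s=s*(1+d['k1']*(s@s));K=np.array(d['intrinsics']);return K[0,0]*s[0]+K[0,2],K[1,1]*s[1]+K[1,2]
E
python3 - <<'E'
from h import *
for n in('scene','top','wrist'):
    d=grab(n,'a');print(n,np.round(d['world_from_camera'],3).tolist(),np.round(d['intrinsics'],1).tolist(),d['k1'])
print(env.observe())
E
```

```text
pics
scene [[-0.316, -0.662, 0.68, 1.328], [0.949, -0.217, 0.23, 0.28], [-0.005, 0.718, 0.697, 0.971], [0.0, 0.0, 0.0, 1.0]] [[473.5, 0.0, 280.9], [0.0, 473.5, 198.0], [0.0, 0.0, 1.0]] -0.004878586054844055
top [[0.03, 0.99, -0.14, 0.365], [-0.999, 0.032, 0.015, 0.008], [0.02, 0.14, 0.99, 1.5], [0.0, 0.0, 0.0, 1.0]] [[466.3, 0.0, 279.3], [0.0, 466.3, 207.0], [0.0, 0.0, 1.0]] -0.1488663306984452
wrist [[0.219, 0.935, 0.279, 0.192], [-0.976, 0.211, 0.061, -0.521], [-0.002, -0.285, 0.958, 0.372], [0.0, 0.0, 0.0, 1.0]] [[326.7, 0.0, 283.8], [0.0, 326.7, 208.5], [0.0, 0.0, 1.0]] 0.021591540552323554
{'time_s': 0.15, 'q': array([-8.96853547e+01,  2.18328608e+01,  7.43699849e+01, -1.10867379e-03,
        8.38589978e+01, -1.23383168e+01]), 'qvel': array([-0.02981751, -0.08568176, -0.16830091,  0.0293294 , -0.02409709,
       -0.02581744]), 'joint_efforts': array([ 1.62412744e-03, -4.48627067e+01, -2.31345248e+01, -2.32580378e-04,
        3.79133824e-03, -3.97032500e-05]), 'position': array([ 0.12044272, -0.53643363,  0.23087492]), 'tool_rot': array([[ 9.75714249e-01,  2.19047265e-01, -2.51661233e-05],
       [ 2.19047164e-01, -9.75713675e-01,  1.07924962e-03],
       [ 2.11851748e-04, -1.05855180e-03, -9.99999417e-01]]), 'ft_force': array([-0.50473156,  0.42799778,  0.22915679]), 'wrist_torque': array([ 0.01699497, -0.05007396, -0.00350722]), 'grip_width': 0.08519675258390631}
```

View pics/a_scene.png

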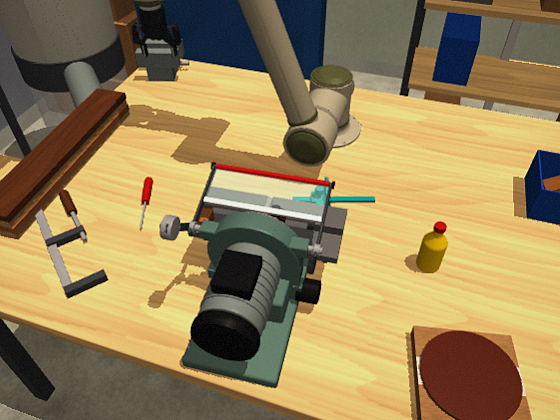

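View pics/a_top.png

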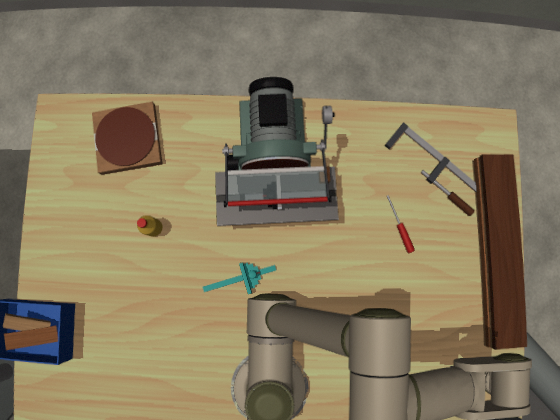

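View pics/a_wrist.png

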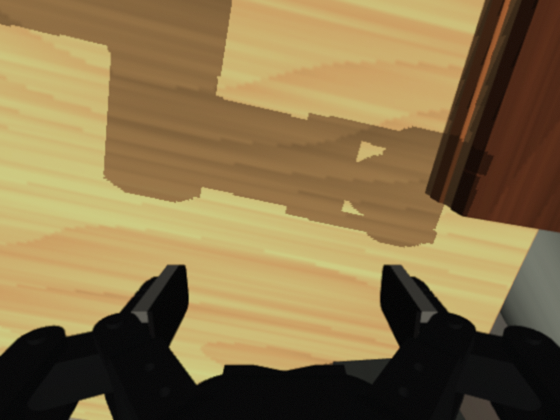

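The top view shows the sander at about (275,190) and the red bar at about (228–327, 201). A teal decoy gauge lies on the bench near (250,277). I'll zoom in on the sander and measure the bar.

Run:
```python
from h import *
t=load('a','top');s=load('a','scene')
for n,d,(x0,y0,x1,y1) in(('top',t,(205,130,350,235)),('scene',s,(185,150,385,290))):
    c=cv2.cvtColor(d['image'],cv2.COLOR_RGB2BGR)[y0:y1,x0:x1];c=cv2.resize(c,(800,int(800*(y1-y0)/(x1-x0))),interpolation=cv2.INTER_CUBIC)
    cv2.imwrite(f'pics/a_{n}_z.png',c[:600]);
    im=d['image'].astype(int);m=((im[...,0]>120)&(im[...,1]<50)&(im[...,2]<50)).astype(np.uint8);m2=np.zeros_like(m);m2[y0:y1,x0:x1]=m[y0:y1,x0:x1]
    ys,xs=np.nonzero(m2);r=cv2.minAreaRect(np.c_[xs,ys].astype(np.float32));print(n,len(xs),r)
    for u in (xs.min(),xs.max()): print(u,ys[xs==u].mean(), ys[abs(xs-u)<4].mean())
```

```text
top 343 ((276.96929931640625, 200.87803649902344), (3.600550889968872, 98.22599792480469), 87.1728744506836)
228 203.5 203.4
326 199.0 198.6
scene 468 ((272.39190673828125, 174.14865112304688), (114.58609771728516, 4.767570495605469), 9.462321281433105)
216 165.5 165.5
329 182.5 183.07142857142858
```

View pics/a_top_z.png

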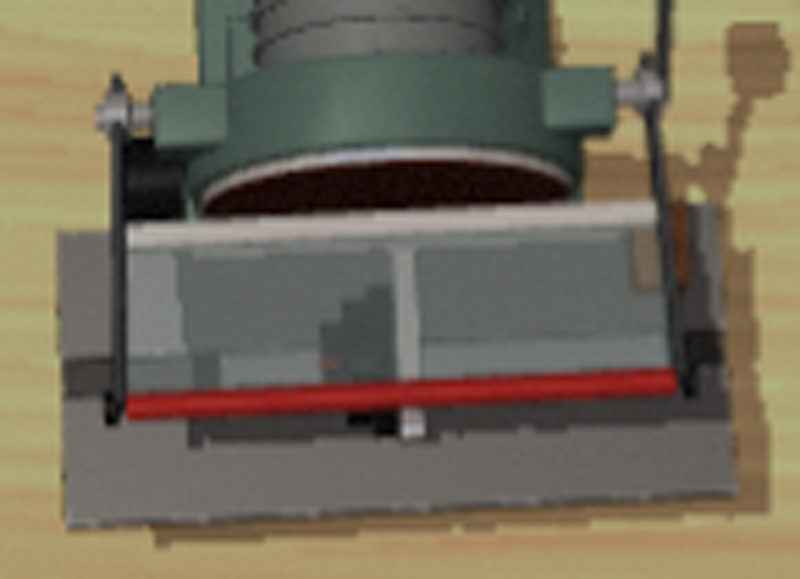

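View pics/a_scene_z.png

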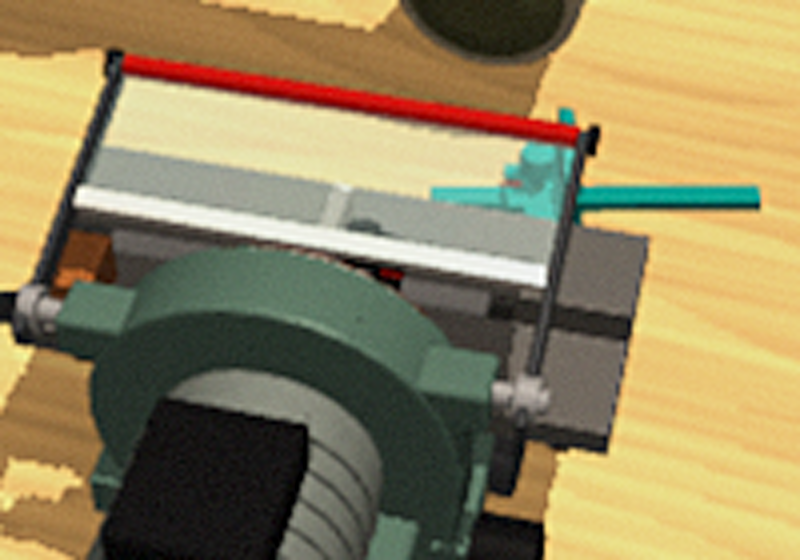

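Run:
```python
from h import *
t=load('a','top');s=load('a','scene')
L=tri([ray(t,227.5,203.3),ray(s,329.5,183.5)]);R=tri([ray(t,326.5,198.7),ray(s,215.5,165.2)])
print(L,R)
a=onz(t,227.5,203.3,.248);b=onz(t,326.5,198.7,.248);print(a,b,np.linalg.norm(a-b))
c=onz(s,329.5,183.5,.248);e=onz(s,215.5,165.2,.248);print(c,e)
for p,q in((a,b),(c,e)):
    y=(p-q);y/=np.linalg.norm(y);print('yaw',np.arctan2(-y[0],y[1]),'mid',(p+q)/2)
```

```text
(array([0.54692299, 0.13027057, 0.25068033]), [np.float64(0.0004049318787330435), np.float64(0.0004049318787330432)]) (array([ 0.56866085, -0.13903198,  0.25131582]), [np.float64(0.0007059082357630123), np.float64(0.0007059082357630031)])
[0.54740794 0.1301364  0.248     ] [ 0.56893489 -0.13875763  0.248     ] 0.26975434873090504
[0.5438924  0.13010371 0.248     ] [ 0.56528673 -0.14168237  0.248     ]
yaw 0.07988698708880401 mid [ 0.55817141 -0.00431062  0.248     ]
yaw 0.07855554213600184 mid [ 0.55458956 -0.00578933  0.248     ]
```

Run:
```python
from h import *
t=load('a','top');s=load('a','scene')
yaw=.0795;ex=np.array([np.cos(yaw),np.sin(yaw),0]);ey=np.array([-ex[1],ex[0],0]);O=np.array([.5572,-.0048,0])+.119*ex;print('O',O)
def S(p): q=p-O;return np.round([q@ex*1e3,q@ey*1e3,p[2]*1e3],1)
k=145/800
for u,v in((395,245),(415,243),(400,435),(424,435)): print('fence',S(onz(t,205+u*k,130+v*k,.171)))
for u,v in((60,235),(66,525),(735,495),(718,205)): print('table',S(onz(t,205+u*k,130+v*k,.135)))
for u,v in((632,235),(690,205),(690,285),(632,290)): print('offcut',S(onz(t,205+u*k,130+v*k,.17)))
print('glue',onz(t,144,222,.15), 'tealdecoy',S(onz(t,250,277,0.03)),onz(t,250,277,.03))
for q in((-119,0,248),(-135,0,153),(-85,-50,153),(40,0,205)):
  print(q,O+ex*q[0]/1e3+ey*q[1]/1e3+[0,0,q[2]/1e3])
```

```text
O [0.67582414 0.00465054 0.        ]
fence [-28.   -3.6 171. ]
fence [-27.4 -14.2 171. ]
fence [-129.1   -1.3  171. ]
fence [-129.7  -13.8  171. ]
table [ -6.3 176.7 135. ]
table [-164.2  178.2  135. ]
table [-165.1 -180.   135. ]
table [  -5.8 -181.6  135. ]
offcut [ -27.9 -129.3  170. ]
offcut [ -13.  -161.2  170. ]
offcut [ -56.2 -158.3  170. ]
offcut [ -57.5 -127.4  170. ]
glue [0.49838296 0.38306541 0.15      ] tealdecoy [-320.7   92.    30. ] [0.34883508 0.07092624 0.03      ]
(-119, 0, 248) [ 0.5572 -0.0048  0.248 ]
(-135, 0, 153) [ 0.54125054 -0.00607066  0.153     ]
(-85, -50, 153) [ 0.59506343 -0.05194192  0.153     ]
(40, 0, 205) [0.7156978  0.00782719 0.205     ]
```

Request:
apply_moves(plan=[{"tx":20,"ty":30,"tz":15,"jaw":-1},{"tx":45,"ty":70,"tz":30,"jaw":-1},{"tx":70,"ty":110,"tz":45,"rz":-0.03,"jaw":-1},{"tx":95,"ty":150,"tz":60,"rz":-0.05,"jaw":-1},{"tx":120,"ty":190,"tz":75,"rz":-0.07,"jaw":-1},{"tx":145,"ty":235,"tz":90,"rz":-0.09,"jaw":-1},{"tx":170,"ty":280,"tz":100,"rz":-0.11,"jaw":-1},{"tx":195,"ty":325,"tz":100,"rz":-0.13,"jaw":-1},{"tx":220,"ty":370,"tz":100,"rz":-0.14,"jaw":-1},{"tx":250,"ty":415,"tz":100,"rz":-0.14,"jaw":-1},{"tx":280,"ty":460,"tz":100,"rz":-0.14,"jaw":-1},{"tx":300,"ty":507,"tz":100,"rz":-0.14,"jaw":-1}])

```text
validation failed for argument at $.pl...
```

Request:
apply_moves(plan=[{"tx":20,"ty":30,"tz":15,"rx":0,"ry":0,"rz":0,"jaw":-1},{"tx":45,"ty":70,"tz":30,"rx":0,"ry":0,"rz":0,"jaw":-1},{"tx":70,"ty":110,"tz":45,"rx":0,"ry":0,"rz":-0.03,"jaw":-1},{"tx":95,"ty":150,"tz":60,"rx":0,"ry":0,"rz":-0.05,"jaw":-1}])

```text
time_s: 0.55
position: [0.216, -0.3847, 0.2911]
tool_rot: [[0.986, 0.168, 0.0], [0.168, -0.986, 0.002], [0.0, -0.002, -1.0]]
ft_force: [1.1, -0.4, 0.4]
grip_width: 0.0282
```

Request:
apply_moves(plan=[{"tx":25,"ty":40,"tz":10,"rx":0,"ry":0,"rz":-0.03,"jaw":-1},{"tx":50,"ty":85,"tz":20,"rx":0,"ry":0,"rz":-0.05,"jaw":-1},{"tx":80,"ty":130,"tz":30,"rx":0,"ry":0,"rz":-0.07,"jaw":-1},{"tx":110,"ty":175,"tz":40,"rx":0,"ry":0,"rz":-0.09,"jaw":-1},{"tx":135,"ty":220,"tz":40,"rx":0,"ry":0,"rz":-0.09,"jaw":-1},{"tx":160,"ty":265,"tz":40,"rx":0,"ry":0,"rz":-0.09,"jaw":-1},{"tx":185,"ty":310,"tz":40,"rx":0,"ry":0,"rz":-0.09,"jaw":-1},{"tx":204,"ty":355,"tz":40,"rx":0,"ry":0,"rz":-0.09,"jaw":-1},{"tx":204,"ty":355,"tz":40,"rx":0,"ry":0,"rz":-0.09,"jaw":-1}])

```text
time_s: 1.45
position: [0.4207, -0.026, 0.331]
tool_rot: [[0.997, 0.084, 0.0], [0.084, -0.997, 0.003], [0.0, -0.003, -1.0]]
ft_force: [-0.7, -0.8, 0.4]
grip_width: 0.0001
```

Request:
apply_moves(plan=[{"tx":0,"ty":0,"tz":0,"rx":0.01,"ry":-0.12,"rz":0,"jaw":-1},{"tx":0,"ty":0,"tz":0,"rx":0.02,"ry":-0.24,"rz":0,"jaw":-1},{"tx":0,"ty":0,"tz":0,"rx":0.03,"ry":-0.36,"rz":0,"jaw":-1},{"tx":0,"ty":0,"tz":0,"rx":0.04,"ry":-0.48,"rz":0,"jaw":-1},{"tx":0,"ty":0,"tz":0,"rx":0.05,"ry":-0.6,"rz":0,"jaw":-1},{"tx":0,"ty":0,"tz":0,"rx":0.056,"ry":-0.7,"rz":0,"jaw":-1},{"tx":0,"ty":0,"tz":0,"rx":0.056,"ry":-0.7,"rz":0,"jaw":-1}])

```text
time_s: 2.15
position: [0.4192, -0.0258, 0.3298]
tool_rot: [[0.761, 0.082, 0.643], [0.062, -0.997, 0.054], [0.646, -0.001, -0.764]]
ft_force: [-0.5, 0.3, -0.3]
grip_width: -0.0001
```

Run:
```python
from h import *
o=env.observe();print(o['q'],o['position'],o['time_s']);grab('wrist','b')
```

```text
[-36.14026325 -12.27531836 106.48166029  30.22370822  57.14902415
  39.03087791] [ 0.41916004 -0.02577346  0.3298088 ] 2.15
```

View pics/b_wrist.png

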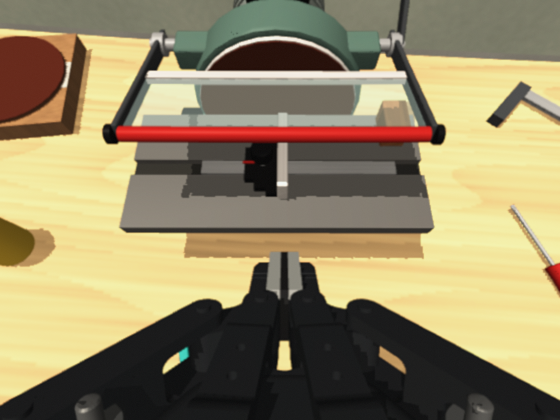

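The wrist view shows the shield bar down across (110–440, 133). The real gauge, with its light fence at about x=283 and black protractor to the left, sits under it, and the offcut is at (392,120). Next I'll slide the fingertips under the bar.

Request:
apply_moves(plan=[{"tx":30,"ty":5,"tz":-22,"rx":0,"ry":0,"rz":0,"jaw":-1},{"tx":60,"ty":10,"tz":-45,"rx":0,"ry":0,"rz":0,"jaw":-1},{"tx":87,"ty":15,"tz":-65,"rx":0,"ry":0,"rz":0,"jaw":-1},{"tx":100,"ty":16,"tz":-80,"rx":0,"ry":0,"rz":0,"jaw":-1},{"tx":113,"ty":17,"tz":-95,"rx":0,"ry":0,"rz":0,"jaw":-1},{"tx":126,"ty":18,"tz":-110,"rx":0,"ry":0,"rz":0,"jaw":-1},{"tx":126,"ty":18,"tz":-110,"rx":0,"ry":0,"rz":0,"jaw":-1}])

```text
time_s: 2.9
position: [0.5472, -0.0075, 0.2188]
tool_rot: [[0.765, 0.085, 0.639], [0.064, -0.996, 0.056], [0.641, -0.002, -0.767]]
ft_force: [0.1, 1.0, -0.4]
grip_width: -0.0002
```

Run:
```python
from h import *
o=env.observe();print(o['q'],o['position'],o['ft_force'],o['time_s']);grab('wrist','c');grab('scene','c')
```

```text
[-21.10702999   9.83226646 105.45145291  32.1922467   31.95650512
  41.44240182] [ 0.54723658 -0.00745712  0.21875234] [ 0.0952268   1.01001769 -0.35285389] 2.9
```

View pics/c_wrist.png

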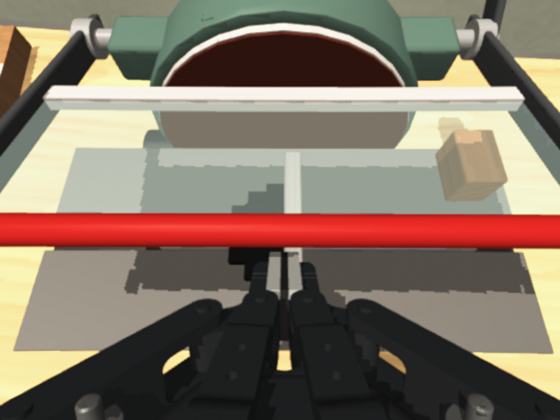

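View pics/c_scene.png

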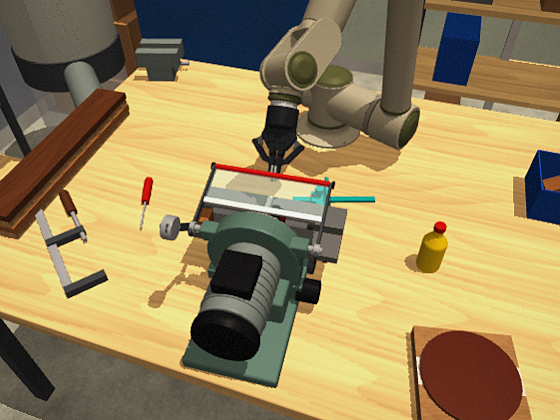

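Request:
apply_moves(plan=[{"tx":5,"ty":0,"tz":4,"rx":0,"ry":0,"rz":0,"jaw":-1},{"tx":8,"ty":0,"tz":8,"rx":0,"ry":0,"rz":0,"jaw":-1},{"tx":11,"ty":1,"tz":16,"rx":0,"ry":0,"rz":0,"jaw":-1},{"tx":14,"ty":1,"tz":25,"rx":0,"ry":0,"rz":0,"jaw":-1},{"tx":18,"ty":1,"tz":34,"rx":0,"ry":0,"rz":0,"jaw":-1},{"tx":22,"ty":2,"tz":43,"rx":0,"ry":0,"rz":0,"jaw":-1},{"tx":28,"ty":2,"tz":52,"rx":0,"ry":0,"rz":0,"jaw":-1},{"tx":33,"ty":2,"tz":59,"rx":0,"ry":0,"rz":0,"jaw":-1}])

```text
time_s: 3.8
position: [0.5796, -0.0057, 0.2813]
tool_rot: [[0.762, 0.084, 0.642], [0.064, -0.996, 0.054], [0.644, 0.0, -0.765]]
ft_force: [-2.9, 0.6, -1.0]
grip_width: 0.0004
```

Run:
```python
from h import *
o=env.observe();print(o['q'],o['position'],o['ft_force'],o['time_s']);grab('wrist','d')
```

```text
[-19.17309568   8.68536713  94.95273204  23.41607567  41.20630393
  53.14297246] [ 0.57955269 -0.00574372  0.2812772 ] [-2.94592316  0.56364142 -1.01652419] 3.8
```

View pics/d_wrist.png

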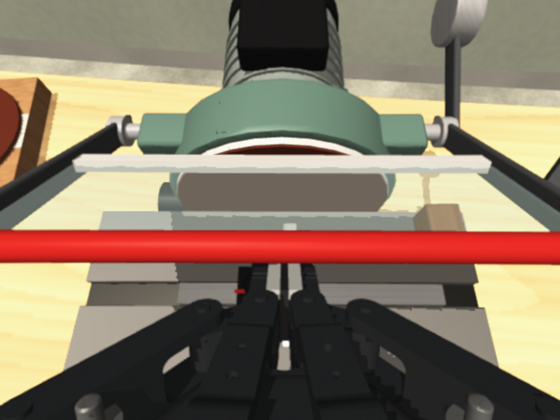

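Request:
apply_moves(plan=[{"tx":8,"ty":1,"tz":8,"rx":0,"ry":0,"rz":0,"jaw":-1},{"tx":16,"ty":1,"tz":16,"rx":0,"ry":0,"rz":0,"jaw":-1},{"tx":24,"ty":2,"tz":24,"rx":0,"ry":0,"rz":0,"jaw":-1},{"tx":33,"ty":3,"tz":31,"rx":0,"ry":0,"rz":0,"jaw":-1},{"tx":42,"ty":3,"tz":38,"rx":0,"ry":0,"rz":0,"jaw":-1},{"tx":51,"ty":4,"tz":44,"rx":0,"ry":0,"rz":0,"jaw":-1},{"tx":60,"ty":5,"tz":50,"rx":0,"ry":0,"rz":0,"jaw":-1},{"tx":60,"ty":5,"tz":50,"rx":0,"ry":0,"rz":0,"jaw":-1},{"tx":60,"ty":5,"tz":50,"rx":0,"ry":0,"rz":0,"jaw":-1}])

```text
time_s: 4.75
position: [0.6406, -0.0011, 0.3326]
tool_rot: [[0.76, 0.084, 0.644], [0.065, -0.996, 0.053], [0.646, 0.001, -0.763]]
ft_force: [0.2, -0.3, -0.8]
grip_width: 0.0
```

Run:
```python
from h import *
o=env.observe();print(o['q'],o['position'],o['ft_force'],o['time_s']);grab('wrist','e');grab('scene','e')
```

```text
[-16.10453067  12.54898796  81.13484268  17.63949825  49.3063818
  61.99438117] [ 0.64058852 -0.0010729   0.33258126] [ 0.19968133 -0.25773697 -0.84416393] 4.75
```

View pics/e_wrist.png

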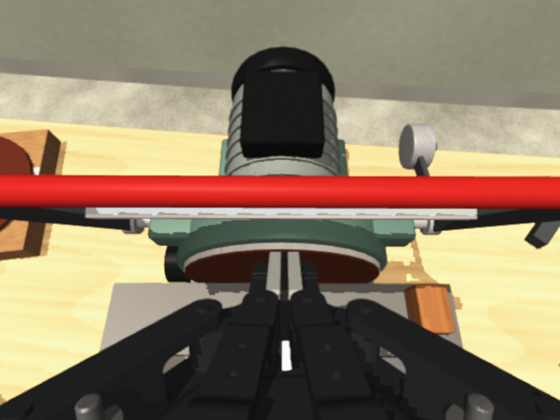

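View pics/e_scene.png

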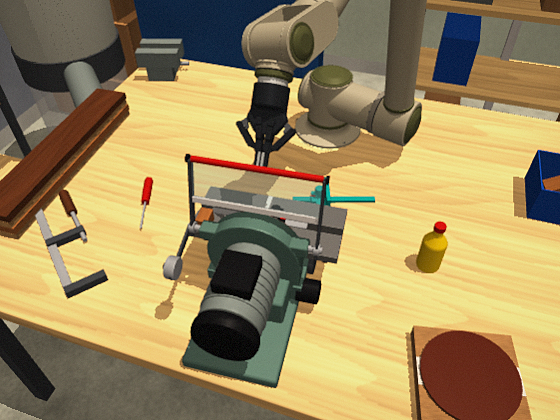

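The shield has passed its balance point and left the fingers: in the wrist view the bar has moved up to row 190. I'll back off, stand the tool upright, and check where the shield stopped.

Request:
apply_moves(plan=[{"tx":-25,"ty":-5,"tz":0,"rx":0,"ry":0,"rz":0,"jaw":-1},{"tx":-50,"ty":-15,"tz":0,"rx":0,"ry":0,"rz":0,"jaw":-1},{"tx":-75,"ty":-25,"tz":0,"rx":-0.01,"ry":0.12,"rz":0,"jaw":-1},{"tx":-100,"ty":-35,"tz":0,"rx":-0.02,"ry":0.24,"rz":0,"jaw":-1},{"tx":-100,"ty":-45,"tz":0,"rx":-0.03,"ry":0.36,"rz":0,"jaw":-1},{"tx":-100,"ty":-55,"tz":0,"rx":-0.04,"ry":0.48,"rz":0,"jaw":-1},{"tx":-100,"ty":-65,"tz":0,"rx":-0.05,"ry":0.6,"rz":0,"jaw":-1},{"tx":-100,"ty":-70,"tz":0,"rx":-0.056,"ry":0.7,"rz":0,"jaw":-1},{"tx":-100,"ty":-70,"tz":0,"rx":-0.056,"ry":0.7,"rz":0,"jaw":-1}])

```text
time_s: 5.75
position: [0.5414, -0.0716, 0.3311]
tool_rot: [[0.997, 0.083, -0.003], [0.083, -0.997, 0.002], [-0.002, -0.002, -1.0]]
ft_force: [0.2, -0.5, 0.1]
grip_width: -0.0
```

Run:
```python
from h import *
o=env.observe();print(o['q'],o['position'],o['tool_rot'],o['ft_force'],o['time_s']);grab('wrist','f');s=grab('scene','f');t=grab('top','f')
for d,(x0,y0,x1,y1) in((t,(205,60,350,235)),(s,(150,120,385,290))):
    im=d['image'].astype(int);m=((im[...,0]>110)&(im[...,1]<50)&(im[...,2]<50)).astype(np.uint8);m2=np.zeros_like(m);m2[y0:y1,x0:x1]=m[y0:y1,x0:x1]
    n,l,st,c=cv2.connectedComponentsWithStats(m2);print([(st[i].tolist(),c[i].round(1).tolist()) for i in range(1,n) if st[i][4]>30])
for th in(1.3,1.45):
    a=np.deg2rad(15)+th;yaw=.0795
    for y in(.135,-.135):
        x=.04-.165*np.cos(a);P=[.6758+x*np.cos(yaw)-y*np.sin(yaw),.00465+x*np.sin(yaw)+y*np.cos(yaw),.205+.165*np.sin(a)]
        print(th,y,np.round(proj(t,P),1),np.round(proj(s,P),1))
```

```text
[-1.99960005e+01  1.86679818e+01  6.28819050e+01  6.84983910e-02
  9.86302380e+01  6.52400478e+01] [ 0.54137328 -0.07163937  0.33111183] [[ 0.99652754  0.08322475 -0.00255016]
 [ 0.08323037 -0.99652794  0.00218579]
 [-0.0023594  -0.00239045 -0.99999436]] [ 0.22569468 -0.45197865  0.10229513] 5.75
[([221, 119, 107, 8, 432], [274.4, 122.3])]
[([177, 175, 141, 29, 782], [247.6, 189.1])]
1.3 0.135 [221.3 134.6] [319.  191.5]
1.3 -0.135 [328.4 130. ] [182.5 169.2]
1.45 0.135 [221.1 125.4] [316.5 201.2]
1.45 -0.135 [327.6 120.9] [177.7 178. ]
```

View pics/f_wrist.png

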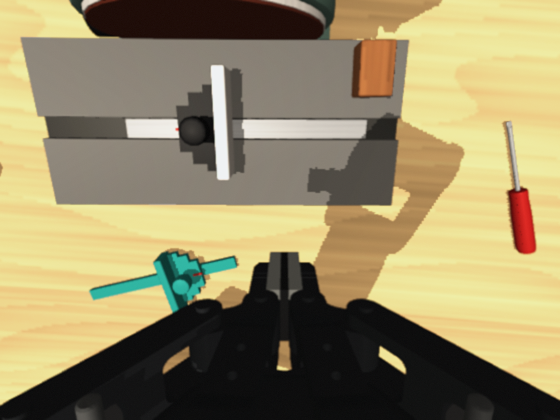

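View pics/f_scene.png

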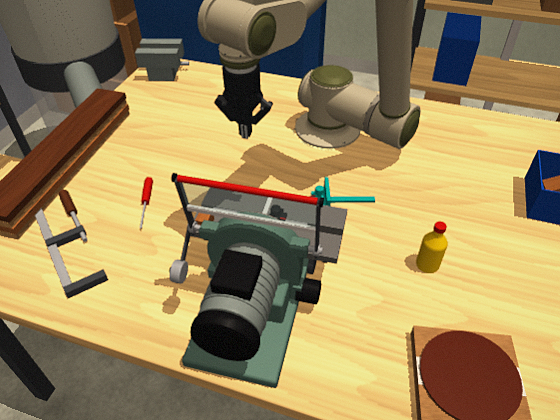

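The shield's red bar matches the projection for 1.45 rad: about (177–317, 175–203) in the scene view and row 122 in the top view. In the wrist view the fence runs from (218,67) to (222,180), with a clear gap between it and the offcut at (376,68).

Request:
apply_moves(plan=[{"tx":25,"ty":7,"tz":-20,"rx":0,"ry":0,"rz":0,"jaw":-1},{"tx":51,"ty":14,"tz":-50,"rx":0,"ry":0,"rz":0,"jaw":-1},{"tx":51,"ty":14,"tz":-85,"rx":0,"ry":0,"rz":0,"jaw":-1},{"tx":51,"ty":14,"tz":-115,"rx":0,"ry":0,"rz":0,"jaw":-1},{"tx":51,"ty":14,"tz":-145,"rx":0,"ry":0,"rz":0,"jaw":-1},{"tx":51,"ty":14,"tz":-165,"rx":0,"ry":0,"rz":0,"jaw":-1},{"tx":51,"ty":14,"tz":-180,"rx":0,"ry":0,"rz":0,"jaw":-1},{"tx":51,"ty":14,"tz":-181,"rx":0,"ry":0,"rz":0,"jaw":-1}])

```text
time_s: 6.7
position: [0.5896, -0.0563, 0.1502]
tool_rot: [[0.997, 0.083, 0.0], [0.083, -0.997, 0.003], [0.0, -0.003, -1.0]]
ft_force: [0.7, -0.0, 0.6]
grip_width: 0.0005
```

Run:
```python
from h import *
o=env.observe();print(o['q'],o['position'],o['ft_force'],o['time_s']);d=grab('wrist','g')
f=load('f','wrist');yaw=.0795;ex=np.array([np.cos(yaw),np.sin(yaw),0]);ey=np.array([-ex[1],ex[0],0]);O=np.array([.5572,-.0048,0])+.119*ex
for u,v in((211,67),(226,67),(215,180),(230,180)):
    q=onz(f,u,v,.171)-O;print(q@ex,q@ey)
q=o['position']-O;print('tcp',q@ex,q@ey)
```

```text
[-16.97717739  29.83330385  74.81331162   0.18320734  75.39565859
  68.19183307] [ 0.58961206 -0.05631881  0.15016791] [ 0.6980779  -0.04850531  0.58213254] 6.7
-0.03174376989385392 -0.002520385316549132
-0.03165023734052475 -0.015245783230866713
-0.1292923877013575 -0.00019229482222485664
-0.1292124054114591 -0.01425639010621397
tcp -0.09078174803144738 -0.05393013505370375
```

View pics/g_wrist.png

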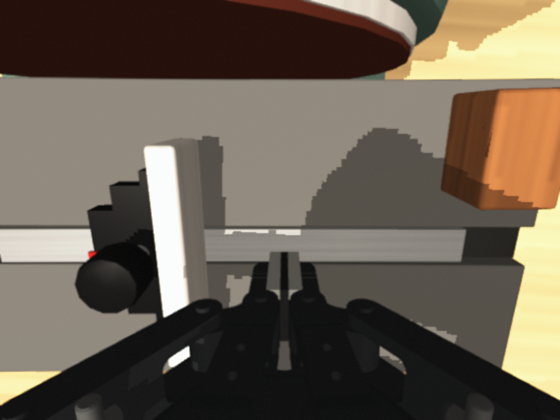

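Request:
apply_moves(plan=[{"tx":0,"ty":6,"tz":0,"rx":0,"ry":0,"rz":0,"jaw":-1},{"tx":-1,"ty":12,"tz":0,"rx":0,"ry":0,"rz":0,"jaw":-1},{"tx":-1,"ty":18,"tz":0,"rx":0,"ry":0,"rz":0,"jaw":-1},{"tx":-2,"ty":23,"tz":0,"rx":0,"ry":0,"rz":0,"jaw":-1},{"tx":-2,"ty":28,"tz":0,"rx":0,"ry":0,"rz":0,"jaw":-1},{"tx":-3,"ty":32,"tz":0,"rx":0,"ry":0,"rz":0,"jaw":-1},{"tx":-3,"ty":36,"tz":0,"rx":0,"ry":0,"rz":0,"jaw":-1},{"tx":-3,"ty":40,"tz":0,"rx":0,"ry":0,"rz":0,"jaw":-1}])

```text
time_s: 7.55
position: [0.5874, -0.0168, 0.1516]
tool_rot: [[0.997, 0.083, 0.003], [0.083, -0.997, 0.002], [0.003, -0.001, -1.0]]
ft_force: [0.1, -5.7, 2.9]
grip_width: 0.0
```

Run:
```python
from h import *
o=env.observe();print(o['position'],o['ft_force'],o['wrist_torque'],o['time_s']);d=grab('wrist','h')
```

```text
[ 0.58743423 -0.01679277  0.15162239] [ 0.10676792 -5.71267828  2.9216529 ] [-0.81122732 -0.01569527  0.01099336] 7.55
```

View pics/h_wrist.png

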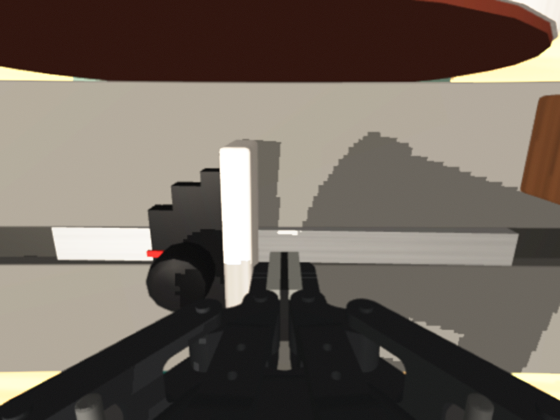

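Request:
apply_moves(plan=[{"tx":-1,"ty":8,"tz":0,"rx":0,"ry":0,"rz":0,"jaw":-1},{"tx":-1,"ty":16,"tz":0,"rx":0,"ry":0,"rz":0,"jaw":-1},{"tx":-2,"ty":24,"tz":0,"rx":0,"ry":0,"rz":0,"jaw":-1},{"tx":-3,"ty":32,"tz":0,"rx":0,"ry":0,"rz":0,"jaw":-1},{"tx":-3,"ty":40,"tz":0,"rx":0,"ry":0,"rz":0,"jaw":-1},{"tx":-4,"ty":48,"tz":0,"rx":0,"ry":0,"rz":0,"jaw":-1},{"tx":-5,"ty":56,"tz":0,"rx":0,"ry":0,"rz":0,"jaw":-1},{"tx":-5,"ty":64,"tz":0,"rx":0,"ry":0,"rz":0,"jaw":-1},{"tx":-6,"ty":72,"tz":0,"rx":0,"ry":0,"rz":0,"jaw":-1},{"tx":-6,"ty":80,"tz":0,"rx":0,"ry":0,"rz":0,"jaw":-1},{"tx":-7,"ty":88,"tz":0,"rx":0,"ry":0,"rz":0,"jaw":-1}])

```text
time_s: 8.7
position: [0.5804, 0.0725, 0.1516]
tool_rot: [[0.997, 0.083, 0.003], [0.083, -0.997, 0.002], [0.003, -0.002, -1.0]]
ft_force: [1.2, -5.7, 1.9]
grip_width: 0.0001
```

Run:
```python
from h import *
o=env.observe();print(o['position'],o['ft_force'],o['time_s']);d=grab('wrist','i');grab('top','i')
```

```text
[0.58037923 0.07248105 0.15161758] [ 1.22705105 -5.68004234  1.88294027] 8.7
```

View pics/i_wrist.png

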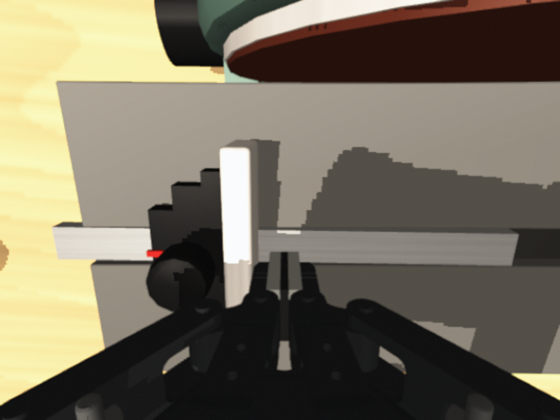

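Run:
```python
from h import *
yaw=.0795;ex=np.array([np.cos(yaw),np.sin(yaw),0]);ey=np.array([-ex[1],ex[0],0]);O=np.array([.5572,-.0048,0])+.119*ex
f=load('i','wrist')
for u,v in((221,149),(250,149)):
    q=onz(f,u,v,.171)-O;print(q@ex,q@ey)
q=env.observe()['position']-O;print('tcp',q@ex,q@ey)
```

```text
-0.02986484079554146 0.09870710523190283
-0.0298008660202382 0.08798119107426688
tcp -0.08996077836788378 0.0761620266284281
```

Request:
apply_moves(plan=[{"tx":-1,"ty":8,"tz":0,"rx":0,"ry":0,"rz":0,"jaw":-1},{"tx":-1,"ty":16,"tz":0,"rx":0,"ry":0,"rz":0,"jaw":-1},{"tx":-2,"ty":24,"tz":0,"rx":0,"ry":0,"rz":0,"jaw":-1},{"tx":-3,"ty":32,"tz":0,"rx":0,"ry":0,"rz":0,"jaw":-1},{"tx":-3,"ty":38,"tz":0,"rx":0,"ry":0,"rz":0,"jaw":-1},{"tx":-4,"ty":42,"tz":0,"rx":0,"ry":0,"rz":0,"jaw":-1},{"tx":-4,"ty":45,"tz":0,"rx":0,"ry":0,"rz":0,"jaw":-1},{"tx":-4,"ty":45,"tz":0,"rx":0,"ry":0,"rz":0,"jaw":-1},{"tx":-3,"ty":35,"tz":0,"rx":0,"ry":0,"rz":0,"jaw":-1},{"tx":-2,"ty":20,"tz":0,"rx":0,"ry":0,"rz":0,"jaw":-1}])

```text
time_s: 9.8
position: [0.578, 0.0931, 0.1514]
tool_rot: [[0.996, 0.086, 0.002], [0.086, -0.996, 0.004], [0.002, -0.004, -1.0]]
ft_force: [0.5, 0.1, -0.5]
grip_width: -0.0001
```

Request:
apply_moves(plan=[{"tx":0,"ty":0,"tz":20,"rx":0,"ry":0,"rz":0,"jaw":-1},{"tx":0,"ty":0,"tz":50,"rx":0,"ry":0,"rz":0,"jaw":-1},{"tx":0,"ty":0,"tz":80,"rx":0,"ry":0,"rz":0,"jaw":-1},{"tx":-20,"ty":0,"tz":110,"rx":0,"ry":0,"rz":0,"jaw":-1},{"tx":-45,"ty":0,"tz":140,"rx":0,"ry":0,"rz":0,"jaw":-1},{"tx":-70,"ty":0,"tz":170,"rx":0,"ry":0,"rz":0,"jaw":-1},{"tx":-100,"ty":0,"tz":180,"rx":0,"ry":0,"rz":0,"jaw":-1},{"tx":-100,"ty":0,"tz":180,"rx":0,"ry":0,"rz":0,"jaw":-1}])

```text
time_s: 10.6
position: [0.4761, 0.0925, 0.334]
tool_rot: [[0.996, 0.085, 0.006], [0.085, -0.996, 0.004], [0.007, -0.004, -1.0]]
ft_force: [-0.4, -0.3, -0.8]
grip_width: -0.0003
```

Run:
```python
from h import *
o=env.observe();print(o['position'],o['ft_force'],o['time_s']);grab('wrist','j');grab('top','j');grab('scene','j')
```

```text
[0.47611882 0.09249951 0.33403462] [-0.41843389 -0.2683831  -0.81685972] 10.6
```

View pics/j_wrist.png

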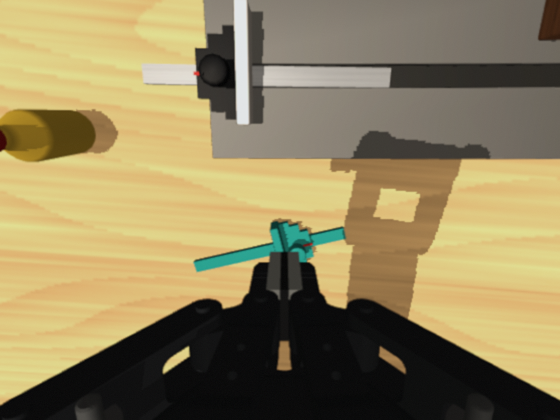

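View pics/j_scene.png

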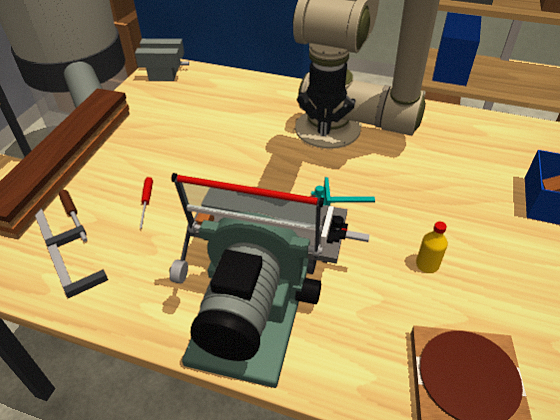

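View pics/j_top.png

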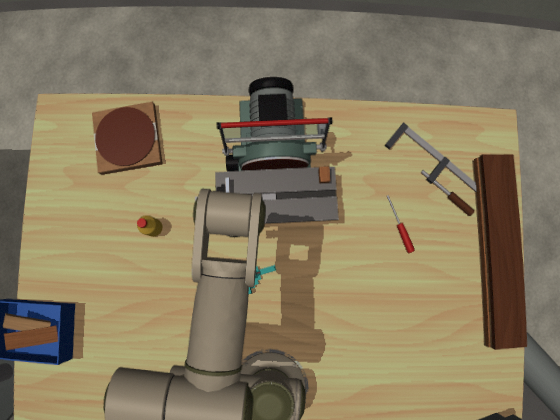

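Run:
```python
from h import *
yaw=.0795;ex=np.array([np.cos(yaw),np.sin(yaw),0]);ey=np.array([-ex[1],ex[0],0]);O=np.array([.5572,-.0048,0])+.119*ex
f=load('j','wrist')
for u,v in((237,124),(250,124),(248,10)):
    q=onz(f,u,v,.171)-O;print(q@ex,q@ey)
q=onz(f,213,157,.135)-O;print('table left front corner (expect -.165,.18)',q@ex,q@ey)
```

```text
-0.1291232957664392 0.1468724879624849
-0.12903106221825994 0.13513333245588416
-0.03881429701972249 0.13456573412150521
table left front corner (expect -.165,.18) -0.1636087875911249 0.178090114000077
```

The fence face is at y ≈ +134 mm (window 100–168 mm) and parallel to the slot. The shield is up, the bystanders look untouched, and the arm is clear.

Run:
```python
from rig import env
print(env.close_job())
```

```text
the job is handed in; nothing more can be done
None
```

I opened the sander for the paper change and handed the job in at about 10.6 s; it reports no verdict.

- **Shield:** I put the closed fingertips under the red bar and eased it up. The fingers lifted at about 0.6 rad/s, with about 3 N on the wrist at the one reading mid-lift. It passed its balance point and went over on its own. In the last pictures the bar is where it should be at the 1.45 rad upper stop. I did not measure its speed as it went over by itself.
- **Gauge:** I pushed it left along the slot, with about 6 N at my two readings during the push. In the last wrist picture the fence's right face is about 134 mm left of the disc's centre, within the 100 to 168 mm allowed, and it lies square to the slot. My estimate of the table's left front corner was within 2 mm of where it should be.
- **Bystanders:** The offcut, glue bottle and screwdriver look unmoved in the last pictures; I compared these by eye and did not measure them.
- **Arm:** It ended well clear of everything, with the wrist force near zero.

No check failed. The two cameras differed by about 4 mm on where the shield bar was, which did not matter for these moves. One move call was refused by the tool's argument check before anything moved, and I re-sent it as shorter calls with every field filled in.

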